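# Shut the sticking cover of the light-protected sample box

## Task

Slide the amber glass cover of the sample box fully home against its stop, square at both ends, so that the chlorine samples are shielded from the light. Its grooves are crusted with salt and it racks and jams when one end gets ahead, so it has to be walked along by pushing in its two finger cups in turn; do not force it and keep off the glass itself. Leave the other things on the bench where they are.

Things in the scene. Friction and masses are not known exactly. Their poses are not given: they have to be found in the camera images.
- sample_box: White box, 272 x 292 mm, 146 mm high, fixed on the bench; capped sample tubes stand in it. Origin on the bench under the shut cover's centre. x: the way the cover shuts (level, roughly to the robot's left); y: across the cover, roughly towards the robot; z up. Aluminium channels along x at both sides: inner walls y = +-132 mm, lips reach in to y = +-122 mm, their tops at z = 139 mm.
- cover: Sliding cover, black ends and an amber glass middle, 0.4 to 0.7 kg. Carriage 92 mm in x (sliding way), 232 mm in y, 16 mm thick, top at z = 136 mm; a flush tail plate 70 mm long follows it under the hood. Origin: middle of the carriage, 8 mm under its top; axes as the box's when square. Shut: origin at the box's x = 0, leading edge (x = +46 mm) on the stop.
- guide (a point): A point on the cover: its leading nylon guide button nearer the robot, one of four 12 mm buttons at the cover's x = +-30 mm, y = +-125 mm, z = 0, that run in the channels with 0.8 mm play each side. The cover skews 0.03 to 0.05 rad either way, then wedges: pushed at one end only it locks however hard the push, until the other end is brought up. Square, it drags with 3 to 7 N.
- hood_edge (a point): Middle of the top edge of the grey fixed hood over the cover's tail, at the box's x = -113 mm, 146 mm above the bench. The hood is 5 mm thick and reaches back to x = -209 mm over the full width. Axes as the box's.
- amber_pane: Amber glass pane, 162 x 112 mm, flush in the middle of the cover between its two black ends (the cover's y = -56 to +56 mm), from the leading edge back to under the hood. Not to be pressed. Origin and axes are the cover's.
- near_cup (a point): Mouth centre of the cover's finger cup nearer the robot, 136 mm above the bench, at the cover's y = +85 mm. Pocket 50 mm along x by 46 mm along y, 13 mm deep, upright walls, grey floor. To shut that end push the upright steel bar on its wall towards the stop: half-round, radius 5 mm, its nearest point at x = +20 mm, y = +3 mm from here. Axes as the cover's.
- far_cup (a point): The same for the finger cup farther from the robot, at the cover's y = -85 mm; its steel bar is at x = +20 mm, y = -3 mm from here.
- stop (a point): Middle of the top edge of the grey stop bar's face that the cover's leading edge meets, 136 mm above the bench, at the box's x = +46 mm. Axes as the box's.
- dropper_bottle: Bystander: small amber dropper bottle, 30 mm across, 78 mm high, standing left of the box beyond the stop. Origin at the centre of its foot, z up.
- vial: Bystander: small white vial, 22 mm across, 46 mm high, standing left of the box. Origin at the centre of its foot, z up.
- dish: Bystander: pale round dish, 71 mm across, 25 mm high, right of the box behind the hood. Origin at the centre of its underside.

How it is judged:
By the outcome, as a careful person would: the job done as asked, in the order asked, and still so for the second after the job is handed in, with the robot touching nothing.
It also fails if it takes over 67 s, if anything falls off the work surface, if the arm or the gripper's body presses on something with over 40 N, if the wrist force passes 120 N, or if a joint passes its speed limit or range.

## Robot

A 7-joint arm with a two-finger parallel gripper is mounted at the origin on a cart in front of the work surface, level with it; the furniture and walls round the work are solid. World frame = base frame: x ahead of the robot, y to its left, z up, the work surface at z = 0. Lengths are in m, angles in rad, forces in N, time in s.
With the tool pointing down it reaches from about 0.425 to 0.925 m from the base axis. Payload 6.8 kg.
Tool frame: the origin (TCP) lies at the very end of the fingers, on their centre line; the grasp point (between the pads) lies 19 mm behind it (bot.grasp_offset is the distance from the TCP to the grasp point, in m); z points along the fingers, y is the direction in which the jaws open and shut (so a half turn about z gives the same grasp; the last joint's range is limited). The gripper opens to 85 mm and grips with 20 to 120 N. Pads are 22 mm wide; open, the fingers measure 114 mm over their backs; the gripper's body (76 mm by 85 mm) begins 54 mm behind the grasp point. The pads swing forward as they close: fully open they stand 13 mm farther back than shut.
Start: joints at [1.222, 0.477, 0.022, 1.555, -0.011, 1.109, -0.083], TCP at [0.161, -0.656, 0.231] pointing down, gripper open.
Joint ranges: [-2.96, 2.96], [-0.34, 2.1], [-1.41, 1.46], [0.24, 2.44], [-1.37, 4.51], [0.17, 1.92], [-2.96, 2.96]. Speed limits (rad/s): [2.39, 2.39, 3.14, 3.14, 3.14, 3.14, 3.14].

## Interface

Orientations are given as a unit quaternion [w, x, y, z].
In Python, from station import monitor, cams, bot, finder gives the robot as it stands.
- The arm moves only by the tool jog_arm, never from a script. Its argument "plan" is a list of rows, each an object of numbers: "x", "y", "z": the shift along the tool's x, y, z as a fraction of full scale; "wx", "wy", "wz": the turn, a rotation vector about the tool's x, y, z as a fraction of full scale. A call has 1 to 12 rows; each row is the pose to reach, as a shift and turn from the pose measured when the call began, along the tool's axes at that moment, turning the shorter way round; what a row does not reach only later rows make up. Full scale, the value 1, is 20 cm for a shift and 180 degrees for a turn. A row lasts 1/12 s, in which the tool goes at most 41.7 mm and 7.16 degrees, less where a joint would pass 70% of its speed; a pose out of reach is approached as far as the arm can. A call with a number of a shift or a turn outside -1 to 1 is refused whole. A call with a gripper value outside its range is refused whole. "hand" is the opening, from -1 (shut) to 1 (fully open), set as the call begins (left out, the last holds). The fingers move at their own pace and stop on an object; "grip_force" is the grip in N (left out, the last holds). Time passes only in rows, so rows that repeat a pose let the fingers close. It gives the time, the measured TCP pose, the force and the opening at its end, in the units of the state.
- monitor.get_obs(): the state, without advancing time (a new reading comes with each control period).
- cams.read_camera(name): name is "scene" or "side" or "wrist"; returns the picture (400x640x3 uint8, red, green, blue); there is no depth.
- cams.get_calibration(name): a dict with "fx", "fy", "cx", "cy" (pixels), "extrinsics" (4x4, takes a point from world to camera coordinates). Camera axes: x right, y down, z forward; pixel columns grow to the right and rows downward; lengths in m; the calibration is good to about 2 mm. The wrist camera is an equidistant fisheye: a pixel r from the principal point sees the ray r / f radians off the axis. A picture is of the moment at which its call begins: read the wrist's pose just before it. get_calibration takes no time and is no camera call; for the wrist camera it gives the pose at the moment of the call.
- bot.hand_in(): hands the job in, once; it reports no verdict.
Trained networks look in the newest picture that a camera, given by its name, has taken for a name from the list of things; names that differ only in an ending like _2 or _b are one class to them, and where a whole thing is asked for, a point or a joint stands for the part that bears it (a point fixed in the world has none). Each returns a list of dicts, best first, with "confidence" (0 to 1); they miss things now and then, are a little off and sometimes report something else, mostly with a low value. They report only what shows in the picture. A call takes as long as a camera call.
- finder.find_in(camera, target): "bbox" ([left, top, width, height] in pixels, round what is visible of it).
- finder.place_of(camera, target): "location" ([column, row] in pixels: a listed point, or the origin of a listed thing).
The state is a dict: "t": time; "q": joint angles; "joint_vel": joint speeds; "joint_torque": joint torques, N m; "eef_pos": TCP position; "tool_rot": TCP orientation; "contact_force": force on the tool from outside, world axes, zero at the start; "torque": the same for the moment, N m; "gripper_width": opening from 0.0 (shut) to 1.0 (fully open).
Only numpy, scipy, OpenCV 4.12 (cv2) and the standard library are available. Lean on these libraries where they do the work, as an engineer would, in place of code of your own. Each camera call takes 0.05 s, during which the arm holds its last target. There are 200 camera calls.

## Working session

There is one attempt and no reset: what is moved stays moved. The work goes in short steps, Python scripts to look and compute and a tool call to move; the robot and the scene stay as the last step left them, time stands still between calls to the robot, and variables do not carry over. Pictures are saved under pics/ and viewed, about 8 in all and at most 12, crops included, and the job is handed in when it is done.

Besides the shell and the picture viewer there is one more tool, called after "Request:" as name([rows], argument=value, ...), one row to a line, values as JSON. jog_arm: Moves the arm, as the interface text tells. Shift numbers are shares of 20 cm and turn numbers shares of 180 degrees, none past 1 either way. Its arguments: {"type":"object","properties":{"plan":{"type":"array","items":{"type":"object","properties":{"x":{"type":"number","minimum":-1,"maximum":1},"y":{"type":"number","minimum":-1,"maximum":1},"z":{"type":"number","minimum":-1,"maximum":1},"wx":{"type":"number","minimum":-1,"maximum":1},"wy":{"type":"number","minimum":-1,"maximum":1},"wz":{"type":"number","minimum":-1,"maximum":1}}}},"hand":{"type":"number"},"grip_force":{"type":"number"}},"required":["plan"]}

```bash
mkdir -p pics; ls
cat > h.py <<'E'
import numpy as np, cv2
from station import monitor, cams, bot, finder
def shot(n,f):
    im=cams.read_camera(n); cv2.imwrite('pics/'+f,im[:,:,::-1]); return im
def ray(n,px):
    c=cams.get_calibration(n);E=np.array(c['extrinsics']);R,t=E[:3,:3],E[:3,3]
    a=(px[0]-c['cx'])/c['fx'];b=(px[1]-c['cy'])/c['fy']
    if n=='wrist':
        r=np.hypot(a,b);s=np.sin(r)/max(r,1e-9);d=np.array([a*s,b*s,np.cos(r)])
    else: d=np.array([a,b,1.])
    return -R.T@t, R.T@d
def at(n,px,z):
    o,d=ray(n,px);return o+d*(z-o[2])/d[2]
E
cat > m.py <<'E'
from h import *
o=monitor.get_obs();print(o)
Z=dict(near_cup=.136,far_cup=.136,stop=.136,hood_edge=.146,guide=.128,cover=.128,sample_box=0,dropper_bottle=0,vial=0,dish=0)
for n in('scene','side','wrist'):
    shot(n,n+'0.png');print(n,cams.get_calibration(n)['extrinsics'])
    for k,z in Z.items():
        for r in finder.place_of(n,k)[:1]:
            print(n,k,np.round(r['location'],1),round(r['confidence'],2),np.round(at(n,r['location'],z),4))
ims=[cv2.imread('pics/%s0.png'%n) for n in('scene','side')]
E
python3 m.py
```

```text
pics
{'t': 0.0, 'q': array([ 1.22189673,  0.47783041,  0.0223458 ,  1.55649509, -0.01148596,
        1.10929   , -0.08309699]), 'joint_vel': array([ 0.00022637, -0.00073618,  0.00028339,  0.00019113,  0.00044032,
       -0.00039476,  0.00143245]), 'joint_torque': array([-6.51909286e-04, -5.96455657e+01,  1.60781264e+00, -2.81200057e+01,
        1.24617299e-02,  9.37139470e-03, -7.09474591e-06]), 'eef_pos': array([ 0.16080265, -0.65493408,  0.23028709]), 'tool_rot': array([-9.27652415e-04,  9.92758747e-01,  1.20121491e-01, -1.91715877e-04]), 'contact_force': array([ 0.45891295, -0.18719493,  0.26985595]), 'torque': array([ 0.04808355, -0.02704165,  0.01856553]), 'gripper_width': 1.0006183086267784}
scene [[-3.89230275e-02  9.99242131e-01 -4.01338060e-04  3.85196035e-01]
 [ 8.32818299e-01  3.22184443e-02 -5.52608046e-01 -3.19402597e-01]
 [-5.52176311e-01 -2.18434199e-02 -8.33441171e-01  1.30857706e+00]
 [ 0.00000000e+00  0.00000000e+00  0.00000000e+00  1.00000000e+00]]
scene near_cup [341.7 162.2] 0.72 [ 0.3793 -0.3179  0.136 ]
scene far_cup [306.7 214.1] 0.85 [ 0.5352 -0.3971  0.136 ]
[... 778 characters left out ...]
8 -0.4042  0.136 ]
side stop [303.9 219.7] 0.56 [ 0.5266 -0.2505  0.136 ]
side hood_edge [355.5 179.6] 0.81 [ 0.4376 -0.395   0.146 ]
side guide [384.  222.1] 0.8 [ 0.3676 -0.2745  0.128 ]
side cover [344.5 193.2] 0.79 [ 0.4587 -0.364   0.128 ]
side sample_box [324.2 254.1] 0.61 [ 0.4967 -0.2967  0.    ]
side dropper_bottle [299.1 288.2] 0.86 [ 0.5318 -0.1901  0.    ]
side vial [331.  305.4] 0.63 [ 0.4591 -0.1565  0.    ]
wrist [[ 2.38151200e-01 -9.71228030e-01  3.45131493e-04 -6.74581690e-01]
 [-9.25500873e-01 -2.26830832e-01  3.03308273e-01 -3.84995766e-02]
 [-2.94503210e-01 -7.25526488e-02 -9.52892424e-01  3.79720152e-01]
 [ 0.00000000e+00  0.00000000e+00  0.00000000e+00  1.00000000e+00]]
```

Run:
```python
import cv2,numpy as np
a=cv2.resize(cv2.imread('pics/scene0.png')[120:270,220:420],None,fx=3,fy=3,interpolation=3)
b=cv2.resize(cv2.imread('pics/side0.png')[130:320,270:430],None,fx=2.37,fy=2.37,interpolation=3)
h=min(a.shape[0],b.shape[0]);c=np.hstack([a[:h,:],b[:h,:]]);print(c.shape)
cv2.imwrite('pics/v1.png',cv2.resize(c,None,fx=800/c.shape[1],fy=800/c.shape[1]))
```

```text
(450, 979, 3)
```

View pics/v1.png

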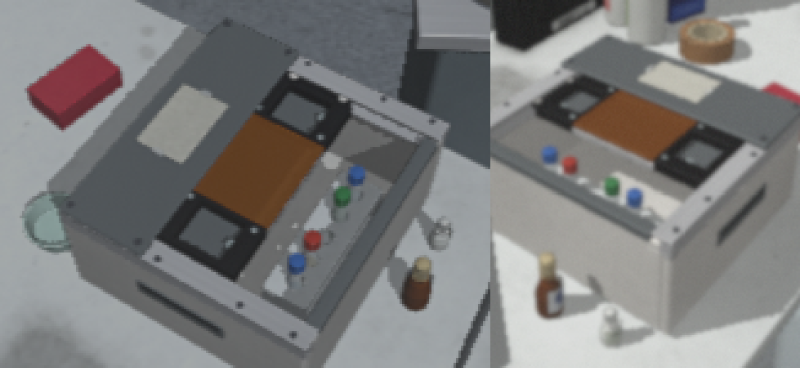

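Request:
jog_arm([
  {"x": 0.18,"y": -0.11,"wz": -0.04},
  {"x": 0.36,"y": -0.22,"wz": -0.08},
  {"x": 0.54,"y": -0.33,"wz": -0.12},
  {"x": 0.72,"y": -0.44,"wz": -0.16},
  {"x": 0.9,"y": -0.54,"wz": -0.2},
  {"x": 0.9,"y": -0.54,"wz": -0.235},
  {"x": 0.9,"y": -0.54,"wz": -0.266},
  {"x": 0.9,"y": -0.54,"wz": -0.266},
], hand=-1, grip_force=60)

```text
invalid input at $.plan[0]: expected keys x, y, z, wx, wy, wz
```

```bash
cat > go.py <<'E'
from h import *
import sys
from scipy.spatial.transform import Rotation as R
def go(p,yaw):
    o=monitor.get_obs();q=o['tool_rot'];r=R.from_quat([q[1],q[2],q[3],q[0]])
    a=np.radians(yaw);T=R.from_matrix(np.array([[np.cos(a),np.sin(a),0],[np.sin(a),-np.cos(a),0],[0,0,-1]]).T)
    print('pos',o['eef_pos'].round(4),'t',o['t'],'F',o['contact_force'].round(1),'g',o['gripper_width'])
    print('shift',(r.inv().apply(np.array(p)-o['eef_pos'])/.2).round(3),'turn',((r.inv()*T).as_rotvec()/np.pi).round(4))
if __name__=='__main__': v=list(map(float,sys.argv[1:]));go(v[:3],v[3])
E
python3 go.py .42 -.34 .25 61.7
```

```text
pos [ 0.161  -0.6555  0.2313] t 1.65 F [-0.6 -0.5 -0.5] g 0.9989727289856921
shift [ 1.634 -1.223 -0.093] turn [ 0.     -0.     -0.2661]
```

Request:
jog_arm([
  {"x": 0.18,"y": -0.12,"z": 0,"wx": 0,"wy": 0,"wz": -0.04},
  {"x": 0.36,"y": -0.24,"z": 0,"wx": 0,"wy": 0,"wz": -0.08},
  {"x": 0.54,"y": -0.36,"z": -0.02,"wx": 0,"wy": 0,"wz": -0.12},
  {"x": 0.72,"y": -0.48,"z": -0.04,"wx": 0,"wy": 0,"wz": -0.16},
  {"x": 0.9,"y": -0.6,"z": -0.06,"wx": 0,"wy": 0,"wz": -0.2},
  {"x": 0.98,"y": -0.7,"z": -0.08,"wx": 0,"wy": 0,"wz": -0.235},
  {"x": 0.98,"y": -0.75,"z": -0.09,"wx": 0,"wy": 0,"wz": -0.266},
  {"x": 0.98,"y": -0.75,"z": -0.09,"wx": 0,"wy": 0,"wz": -0.266},
], hand=-1, grip_force=60)

```text
t: 2.32
eef_pos: [0.3176, -0.4602, 0.2502]
tool_rot: [0.0, 0.856, 0.517, 0.0]
contact_force: [-0.4, -1.1, 0.2]
gripper_width: 0.0
```

```bash
python3 go.py .42 -.34 .25 61.7
```

```text
pos [ 0.3176 -0.4602  0.2502] t 2.3167 F [-0.4 -1.1  0.2] g 9.333410737857235e-05
shift [0.77  0.173 0.002] turn [ 0.0003 -0.0001  0.0029]
```

Request:
jog_arm([
  {"x": 0.2,"y": 0.04,"z": 0,"wx": 0,"wy": 0,"wz": 0.003},
  {"x": 0.4,"y": 0.08,"z": 0,"wx": 0,"wy": 0,"wz": 0.003},
  {"x": 0.6,"y": 0.12,"z": 0,"wx": 0,"wy": 0,"wz": 0.003},
  {"x": 0.72,"y": 0.17,"z": 0,"wx": 0,"wy": 0,"wz": 0.003},
  {"x": 0.72,"y": 0.17,"z": 0,"wx": 0,"wy": 0,"wz": 0.003},
])

```text
t: 2.73
eef_pos: [0.4195, -0.3442, 0.2507]
tool_rot: [0.0, 0.857, 0.515, 0.002]
contact_force: [-0.1, -0.1, 0.3]
gripper_width: -0.001
```

```bash
cat > w.py <<'E'
from h import *
import sys
o=monitor.get_obs();print(o['t'],o['eef_pos'].round(4),o['contact_force'].round(1))
Z=dict(near_cup=.136,far_cup=.136,stop=.136,hood_edge=.146,guide=.128,cover=.128)
f=sys.argv[1];C=sys.argv[2:] or ['wrist']
for n in C:
    shot(n,f+n+'.png')
    for k,z in Z.items():
        for r in finder.place_of(n,k)[:1]:
            print(n,k,np.round(r['location'],1),round(r['confidence'],2),np.round(at(n,r['location'],z),4))
E
python3 w.py w1
```

```text
2.7333 [ 0.4195 -0.3442  0.2507] [-0.1 -0.1  0.3]
wrist near_cup [267.6 184.7] 0.81 [ 0.3806 -0.3167  0.136 ]
wrist far_cup [455.5 195.1] 0.78 [ 0.5248 -0.407   0.136 ]
wrist stop [370.2  48. ] 0.6 [ 0.5103 -0.2574  0.136 ]
wrist hood_edge [363.4 234.6] 0.94 [ 0.4316 -0.3952  0.146 ]
wrist guide [225.8 153.1] 0.91 [ 0.3584 -0.2757  0.128 ]
wrist cover [364.4 188. ] 0.56 [ 0.4512 -0.3628  0.128 ]
```

View pics/w1wrist.png

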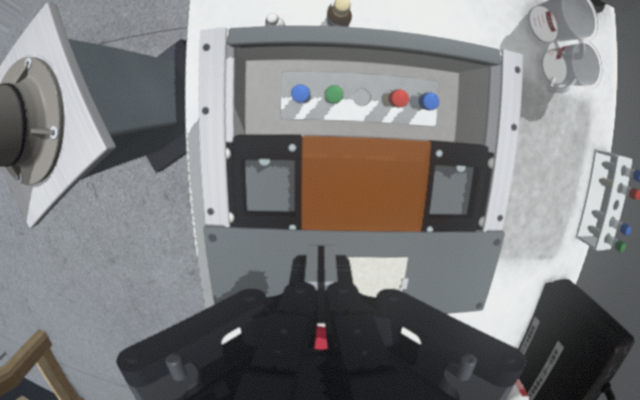

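Run:
```python
from h import *
P={}
def p(n,px,z):
    P[n]=at('wrist',px,z);print(n,P[n].round(4))
p('ncupbar',(264,160),.136);p('fcupbar',(461,165),.136)
p('nc00',(246,161),.136);p('nc01',(296,161),.136);p('nc10',(246,213),.136);p('nc11',(297,214),.136)
p('fc00',(433,165),.136);p('fc01',(474,165),.136);p('fc10',(432,215),.136);p('fc11',(474,216),.136)
p('hl',(210,230),.146);p('hr',(500,232),.146)
p('sl',(234,46),.136);p('sr',(497,62),.136)
p('ll',(303,136),.136);p('lr',(429,141),.136)
p('chl',(221,85),.139);p('chl2',(228,225),.139);p('chr',(503,75),.139);p('chr2',(489,225),.139)
for a,b in(('nc00','nc01'),('fc00','fc01'),('hl','hr'),('sl','sr'),('ll','lr'),('chl2','chl'),('chr2','chr'),('ncupbar','fcupbar')):
    d=P[b]-P[a];print(a,b,np.degrees(np.arctan2(d[1],d[0])).round(2),np.linalg.norm(d[:2]).round(4))
```

```text
ncupbar [ 0.3876 -0.2977  0.136 ]
fcupbar [ 0.54   -0.3833  0.136 ]
nc00 [ 0.3734 -0.2906  0.136 ]
nc01 [ 0.411  -0.3117  0.136 ]
nc10 [ 0.3481 -0.3305  0.136 ]
nc11 [ 0.3883 -0.3532  0.136 ]
fc00 [ 0.515  -0.3707  0.136 ]
fc01 [ 0.5523 -0.3894  0.136 ]
fc10 [ 0.4962 -0.4137  0.136 ]
fc11 [ 0.5351 -0.4367  0.136 ]
hl [ 0.313  -0.3262  0.146 ]
hr [ 0.5534 -0.4622  0.146 ]
sl [ 0.4137 -0.1997  0.136 ]
sr [ 0.6156 -0.313   0.136 ]
ll [ 0.4265 -0.2961  0.136 ]
lr [ 0.5204 -0.3496  0.136 ]
chl [ 0.3885 -0.2238  0.139 ]
chl2 [ 0.3278 -0.3316  0.139 ]
chr [ 0.6144 -0.3256  0.139 ]
chr2 [ 0.5466 -0.4528  0.139 ]
nc00 nc01 -29.37 0.0431
fc00 fc01 -26.65 0.0417
hl hr -29.49 0.2762
sl sr -29.29 0.2315
ll lr -29.66 0.1081
chl2 chl 60.64 0.1237
chr2 chr 61.93 0.1441
ncupbar fcupbar -29.33 0.1748
```

```bash
python3 go.py .376 -.323 .16 60.6
```

```text
pos [ 0.4135 -0.3502  0.2501] t 3.0833 F [-0.3  0.6  0.1] g 0.0014354513371316283
shift [ 0.03  -0.23   0.451] turn [0.0001 0.     0.0048]
```

Request:
jog_arm([
  {"x": 0.03,"y": -0.12,"z": 0.2,"wx": 0,"wy": 0,"wz": 0.005},
  {"x": 0.03,"y": -0.23,"z": 0.35,"wx": 0,"wy": 0,"wz": 0.005},
  {"x": 0.03,"y": -0.23,"z": 0.4,"wx": 0,"wy": 0,"wz": 0.005},
  {"x": 0.03,"y": -0.23,"z": 0.4,"wx": 0,"wy": 0,"wz": 0.005},
  {"x": 0.03,"y": -0.23,"z": 0.4,"wx": 0,"wy": 0,"wz": 0.005},
])

```text
t: 3.5
eef_pos: [0.3758, -0.3238, 0.1703]
tool_rot: [0.0, 0.864, 0.504, 0.0]
contact_force: [0.7, -0.1, 0.1]
gripper_width: 0.002
```

```bash
python3 w.py w2; python3 go.py .376 -.323 .127 60.6
```

```text
3.5 [ 0.3758 -0.3238  0.1703] [ 0.7 -0.1  0.1]
wrist near_cup [323.  214.3] 0.58 [ 0.3856 -0.3134  0.136 ]
wrist far_cup [551.  213.4] 0.74 [ 0.5366 -0.4004  0.136 ]
wrist hood_edge [451.7 270.5] 0.69 [ 0.4422 -0.3875  0.146 ]
wrist guide [259.5 169.2] 0.86 [ 0.3641 -0.2699  0.128 ]
wrist cover [446.9 212.8] 0.88 [ 0.4567 -0.3555  0.128 ]
pos [ 0.3767 -0.3235  0.1709] t 3.85 F [-0.   0.3  0.7] g 0.003149670475607174
shift [ 0.    -0.005  0.22 ] turn [ 0.0007  0.0001 -0.0002]
```

View pics/w2wrist.png

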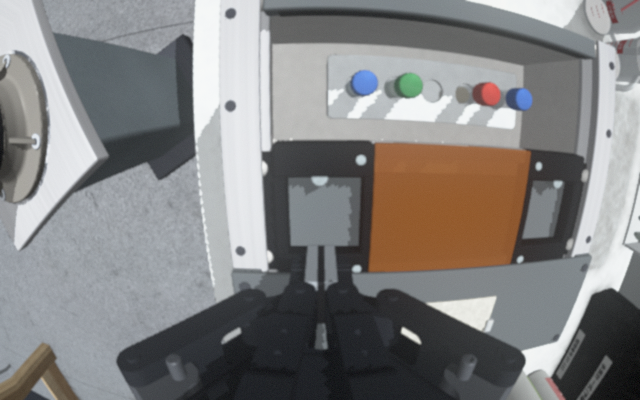

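Run:
```python
from h import *
n=[at('wrist',p,.136)[:2] for p in((289,178),(361,178),(287,246),(361,246))];b=at('wrist',(320,182),.133)[:2]
f=[at('wrist',p,.136)[:2] for p in((535,181),(563,183),(524,241),(553,239))];fb=at('wrist',(557,183),.133)[:2]
u=np.array([.491,.871]);v=np.array([.871,-.491])
for k in(*n,np.mean(n,0),b,*f,np.mean(f,0),fb):print(k.round(4),'u',(k@u).round(4),'v',(k@v).round(4))
h=[at('wrist',p,.146)[:2] for p in((236,271),(585,259))];print('hood',[(k@u,k@v) for k in h])
e=monitor.get_obs()['eef_pos'][:2];print('tcp',e@u,e@v)
```

```text
[ 0.3786 -0.2825] u -0.0601 v 0.4684
[ 0.4156 -0.3034] u -0.0602 v 0.511
[ 0.3544 -0.3197] u -0.1044 v 0.4656
[ 0.3954 -0.343 ] u -0.1046 v 0.5128
[ 0.386  -0.3121] u -0.0823 v 0.4895
[ 0.3929 -0.2943] u -0.0634 v 0.4867
[ 0.5267 -0.3655] u -0.0598 v 0.6382
[ 0.5528 -0.381 ] u -0.0604 v 0.6686
[ 0.5048 -0.4062] u -0.1059 v 0.6391
[ 0.5325 -0.4221] u -0.1062 v 0.6711
[ 0.5292 -0.3937] u -0.0831 v 0.6543
[ 0.549  -0.3799] u -0.0613 v 0.6647
hood [(np.float64(-0.11803715873634832), np.float64(0.4329343245264954)), (np.float64(-0.12293535059637328), np.float64(0.7107824541015406))]
tcp -0.09676435101398331 0.4869590060847717
```

Request:
jog_arm([
  {"x": 0.045,"y": 0,"z": 0.1,"wx": 0,"wy": 0,"wz": 0},
  {"x": 0.045,"y": 0,"z": 0.16,"wx": 0,"wy": 0,"wz": 0},
  {"x": 0.045,"y": 0,"z": 0.22,"wx": 0,"wy": 0,"wz": 0},
  {"x": 0.045,"y": 0,"z": 0.22,"wx": 0,"wy": 0,"wz": 0},
])

```text
t: 4.18
eef_pos: [0.3804, -0.3149, 0.1253]
tool_rot: [-0.0, 0.863, 0.504, -0.0]
contact_force: [-0.3, -0.0, -0.6]
gripper_width: -0.001
```

Request:
jog_arm([
  {"x": 0.04,"y": 0,"z": -0.005,"wx": 0,"wy": 0,"wz": 0},
  {"x": 0.065,"y": 0,"z": -0.005,"wx": 0,"wy": 0,"wz": 0},
  {"x": 0.08,"y": 0,"z": -0.005,"wx": 0,"wy": 0,"wz": 0},
  {"x": 0.09,"y": 0,"z": -0.005,"wx": 0,"wy": 0,"wz": 0},
  {"x": 0.1,"y": 0,"z": -0.005,"wx": 0,"wy": 0,"wz": 0},
])

```text
t: 4.6
eef_pos: [0.3906, -0.2981, 0.127]
tool_rot: [0.001, 0.863, 0.505, -0.0]
contact_force: [-0.8, -5.1, -0.2]
gripper_width: -0.002
```

```bash
python3 w.py w3; python3 go.py .389 -.298 .127 60.6
```

```text
4.6 [ 0.3906 -0.2981  0.127 ] [-0.8 -5.1 -0.2]
wrist near_cup [470.4 278.1] 0.53 [ 0.4584 -0.3455  0.136 ]
wrist far_cup [576.9 273.3] 0.59 [ 0.5343 -0.3961  0.136 ]
wrist stop [504.9  59.8] 0.67 [ 0.519  -0.2477  0.136 ]
wrist guide [250.1 219. ] 0.86 [ 0.3719 -0.259   0.128 ]
wrist cover [470.4 276.2] 0.66 [ 0.46   -0.3504  0.128 ]
pos [ 0.3902 -0.2976  0.1264] t 4.95 F [-1.3 -2.7  0.3] g 0.0016584113961254981
shift [-0.005 -0.004 -0.003] turn [-0.0003 -0.0001 -0.0001]
```

Request:
jog_arm([
  {"x": 0.01,"y": 0,"z": 0,"wx": 0,"wy": 0,"wz": 0},
  {"x": 0.02,"y": 0,"z": 0,"wx": 0,"wy": 0,"wz": 0},
  {"x": 0.025,"y": 0,"z": 0,"wx": 0,"wy": 0,"wz": 0},
])

```text
t: 5.2
eef_pos: [0.3916, -0.2954, 0.1264]
tool_rot: [0.0, 0.864, 0.504, -0.001]
contact_force: [-4.3, -10.4, -0.3]
gripper_width: 0.001
```

```bash
python3 w.py w4
```

```text
5.2 [ 0.3916 -0.2954  0.1264] [ -4.3 -10.4  -0.3]
wrist far_cup [575.3 277.1] 0.96 [ 0.5333 -0.3959  0.136 ]
wrist stop [506.6  66.7] 0.67 [ 0.5193 -0.2489  0.136 ]
wrist guide [250.4 220.6] 0.97 [ 0.373  -0.2575  0.128 ]
wrist cover [470.8 275.9] 0.62 [ 0.4616 -0.3484  0.128 ]
```

View pics/w4wrist.png

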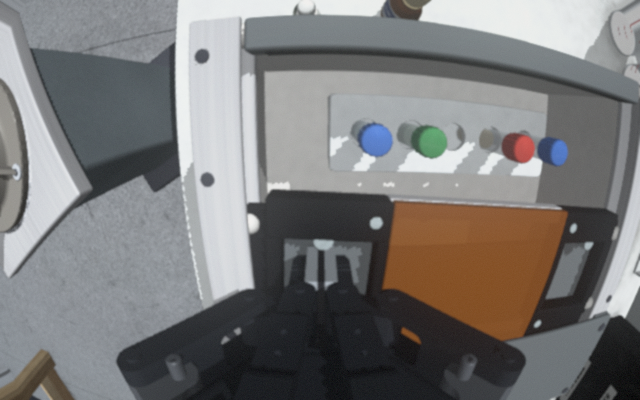

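Request:
jog_arm([
  {"x": -0.05,"y": 0,"z": 0,"wx": 0,"wy": 0,"wz": 0},
  {"x": -0.08,"y": 0,"z": -0.12,"wx": 0,"wy": 0,"wz": 0},
  {"x": -0.11,"y": 0.1,"z": -0.18,"wx": 0,"wy": 0,"wz": 0},
  {"x": -0.11,"y": 0.3,"z": -0.18,"wx": 0,"wy": 0,"wz": 0},
  {"x": -0.11,"y": 0.5,"z": -0.18,"wx": 0,"wy": 0,"wz": 0},
  {"x": -0.11,"y": 0.7,"z": -0.18,"wx": 0,"wy": 0,"wz": 0},
  {"x": -0.11,"y": 0.88,"z": -0.18,"wx": 0,"wy": 0,"wz": 0},
  {"x": -0.11,"y": 0.88,"z": -0.18,"wx": 0,"wy": 0,"wz": 0},
  {"x": -0.11,"y": 0.88,"z": -0.16,"wx": 0,"wy": 0,"wz": 0},
])

```text
t: 6.3
eef_pos: [0.5355, -0.4013, 0.1579]
tool_rot: [0.0, 0.864, 0.504, -0.0]
contact_force: [-0.4, 0.9, 0.1]
gripper_width: 0.002
```

```bash
python3 w.py w5; python3 go.py .5335 -.4260 .127 60.6
```

```text
6.3 [ 0.5355 -0.4013  0.1579] [-0.4  0.9  0.1]
wrist near_cup [ 80.1 219. ] 0.72 [ 0.3884 -0.3035  0.136 ]
wrist far_cup [312.4 236.6] 0.84 [ 0.5306 -0.3937  0.136 ]
wrist stop [162.3  35.7] 0.66 [ 0.5159 -0.2476  0.136 ]
wrist hood_edge [180.9 294.5] 0.95 [ 0.4363 -0.3858  0.146 ]
wrist guide [ 50.7 180.5] 0.83 [ 0.3702 -0.2619  0.128 ]
wrist cover [179.5 225.4] 0.75 [ 0.4569 -0.3497  0.128 ]
pos [ 0.5332 -0.4011  0.1588] t 6.65 F [ 0.2 -0.   0.5] g 0.0007842999128800054
shift [-0.107  0.063  0.159] turn [-0.0001  0.0008 -0.0008]
```

View pics/w5wrist.png

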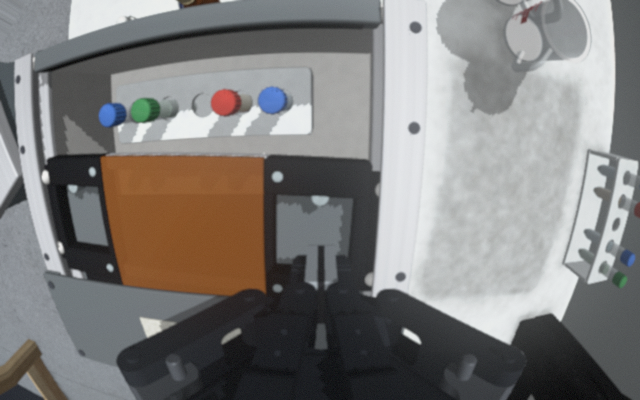

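Request:
jog_arm([
  {"x": 0,"y": 0,"z": 0.08,"wx": 0,"wy": 0,"wz": 0},
  {"x": 0,"y": 0,"z": 0.155,"wx": 0,"wy": 0,"wz": 0},
  {"x": 0,"y": 0,"z": 0.155,"wx": 0,"wy": 0,"wz": 0},
  {"x": 0.04,"y": 0,"z": 0.155,"wx": 0,"wy": 0,"wz": 0},
  {"x": 0.07,"y": 0,"z": 0.155,"wx": 0,"wy": 0,"wz": 0},
  {"x": 0.09,"y": 0,"z": 0.155,"wx": 0,"wy": 0,"wz": 0},
  {"x": 0.105,"y": 0,"z": 0.155,"wx": 0,"wy": 0,"wz": 0},
  {"x": 0.12,"y": 0,"z": 0.155,"wx": 0,"wy": 0,"wz": 0},
  {"x": 0.13,"y": 0,"z": 0.155,"wx": 0,"wy": 0,"wz": 0},
  {"x": 0.14,"y": 0,"z": 0.155,"wx": 0,"wy": 0,"wz": 0},
])

```text
t: 7.48
eef_pos: [0.5468, -0.3778, 0.1284]
tool_rot: [0.001, 0.864, 0.503, -0.001]
contact_force: [-4.1, -4.5, 2.3]
gripper_width: -0.002
```

Request:
jog_arm([
  {"x": 0.01,"y": 0,"z": 0.005,"wx": 0,"wy": 0,"wz": 0},
  {"x": 0.02,"y": 0,"z": 0.005,"wx": 0,"wy": 0,"wz": 0},
  {"x": 0.03,"y": 0,"z": 0.005,"wx": 0,"wy": 0,"wz": 0},
  {"x": 0.03,"y": 0,"z": 0.005,"wx": 0,"wy": 0,"wz": 0},
])

```text
t: 7.82
eef_pos: [0.5491, -0.3735, 0.1275]
tool_rot: [0.001, 0.864, 0.503, -0.002]
contact_force: [-3.4, -3.5, 1.5]
gripper_width: 0.001
```

```bash
python3 w.py w6; python3 go.py .5335 -.4260 .127 60.6
```

```text
7.8167 [ 0.5491 -0.3735  0.1275] [-3.4 -3.5  1.5]
wrist near_cup [ 65.3 272.1] 0.65 [ 0.3923 -0.3003  0.136 ]
wrist far_cup [ 64.6 271.3] 0.43 [ 0.3922 -0.2996  0.136 ]
wrist stop [135.4  84.4] 0.78 [ 0.5193 -0.2475  0.136 ]
wrist guide [ 30.4 227.3] 0.63 [ 0.3726 -0.257   0.128 ]
wrist cover [167.8 273.1] 0.91 [ 0.4667 -0.3384  0.128 ]
pos [ 0.5491 -0.3735  0.1274] t 8.1667 F [-3.3 -3.6  2.1] g 0.003972673791719132
shift [-0.267  0.062  0.003] turn [ 0.0001  0.0015 -0.0014]
```

Request:
jog_arm([
  {"x": -0.05,"y": 0,"z": 0,"wx": 0,"wy": 0,"wz": 0},
  {"x": -0.08,"y": 0,"z": -0.12,"wx": 0,"wy": 0,"wz": 0},
  {"x": -0.107,"y": -0.1,"z": -0.18,"wx": 0,"wy": 0,"wz": 0},
  {"x": -0.107,"y": -0.3,"z": -0.18,"wx": 0,"wy": 0,"wz": 0},
  {"x": -0.107,"y": -0.5,"z": -0.18,"wx": 0,"wy": 0,"wz": 0},
  {"x": -0.107,"y": -0.7,"z": -0.18,"wx": 0,"wy": 0,"wz": 0},
  {"x": -0.107,"y": -0.878,"z": -0.18,"wx": 0,"wy": 0,"wz": 0},
  {"x": -0.107,"y": -0.878,"z": -0.18,"wx": 0,"wy": 0,"wz": 0},
  {"x": -0.107,"y": -0.878,"z": -0.16,"wx": 0,"wy": 0,"wz": 0},
  {"x": -0.107,"y": -0.878,"z": -0.08,"wx": 0,"wy": 0,"wz": 0},
  {"x": -0.107,"y": -0.878,"z": 0,"wx": 0,"wy": 0,"wz": 0},
  {"x": -0.107,"y": -0.878,"z": 0,"wx": 0,"wy": 0,"wz": 0},
])

```text
t: 9.17
eef_pos: [0.3862, -0.3046, 0.1252]
tool_rot: [-0.0, 0.864, 0.503, -0.002]
contact_force: [-0.2, 0.6, 0.2]
gripper_width: -0.002
```

Request:
jog_arm([
  {"x": 0.03,"y": 0,"z": -0.005,"wx": 0,"wy": 0,"wz": 0},
  {"x": 0.05,"y": 0,"z": -0.005,"wx": 0,"wy": 0,"wz": 0},
  {"x": 0.07,"y": 0,"z": -0.005,"wx": 0,"wy": 0,"wz": 0},
  {"x": 0.085,"y": 0,"z": -0.005,"wx": 0,"wy": 0,"wz": 0},
  {"x": 0.1,"y": 0,"z": -0.005,"wx": 0,"wy": 0,"wz": 0},
  {"x": 0.115,"y": 0,"z": -0.005,"wx": 0,"wy": 0,"wz": 0},
  {"x": 0.125,"y": 0,"z": -0.005,"wx": 0,"wy": 0,"wz": 0},
  {"x": 0.135,"y": 0,"z": -0.005,"wx": 0,"wy": 0,"wz": 0},
  {"x": 0.135,"y": 0,"z": -0.005,"wx": 0,"wy": 0,"wz": 0},
])

```text
t: 9.92
eef_pos: [0.3999, -0.282, 0.1266]
tool_rot: [0.001, 0.864, 0.503, -0.002]
contact_force: [-0.7, -4.0, -0.1]
gripper_width: -0.001
```

Request:
jog_arm([
  {"x": -0.05,"y": 0,"z": 0,"wx": 0,"wy": 0,"wz": 0},
  {"x": -0.08,"y": 0,"z": -0.12,"wx": 0,"wy": 0,"wz": 0},
  {"x": -0.1,"y": 0.1,"z": -0.18,"wx": 0,"wy": 0,"wz": 0},
  {"x": -0.1,"y": 0.3,"z": -0.18,"wx": 0,"wy": 0,"wz": 0},
  {"x": -0.1,"y": 0.5,"z": -0.18,"wx": 0,"wy": 0,"wz": 0},
  {"x": -0.1,"y": 0.7,"z": -0.18,"wx": 0,"wy": 0,"wz": 0},
  {"x": -0.1,"y": 0.875,"z": -0.18,"wx": 0,"wy": 0,"wz": 0},
  {"x": -0.1,"y": 0.875,"z": -0.18,"wx": 0,"wy": 0,"wz": 0},
  {"x": -0.1,"y": 0.875,"z": -0.16,"wx": 0,"wy": 0,"wz": 0},
  {"x": -0.1,"y": 0.875,"z": -0.08,"wx": 0,"wy": 0,"wz": 0},
  {"x": -0.1,"y": 0.875,"z": 0,"wx": 0,"wy": 0,"wz": 0},
  {"x": -0.1,"y": 0.875,"z": 0,"wx": 0,"wy": 0,"wz": 0},
])

```text
t: 10.92
eef_pos: [0.5396, -0.3848, 0.1238]
tool_rot: [-0.001, 0.864, 0.503, -0.003]
contact_force: [0.4, 0.2, 0.5]
gripper_width: 0.0
```

```bash
python3 w.py w7 wrist scene
```

```text
10.9167 [ 0.5396 -0.3848  0.1238] [0.4 0.2 0.5]
wrist near_cup [ 52.6 237.8] 0.79 [ 0.3952 -0.2892  0.136 ]
wrist far_cup [322.  255.1] 0.61 [ 0.5462 -0.3782  0.136 ]
wrist stop [135.   55.6] 0.83 [ 0.5188 -0.2473  0.136 ]
wrist guide [222.5 128.9] 0.68 [ 0.5363 -0.3031  0.128 ]
wrist cover [162.7 243.6] 0.81 [ 0.4701 -0.3349  0.128 ]
scene near_cup [348.9 165.1] 0.78 [ 0.3879 -0.2997  0.136 ]
scene far_cup [316.1 219.3] 0.69 [ 0.5482 -0.3748  0.136 ]
scene stop [367.5 210.7] 0.69 [ 0.5205 -0.2567  0.136 ]
scene guide [374.  164.3] 0.8 [ 0.3765 -0.2356  0.128 ]
scene cover [336.4 196.7] 0.85 [ 0.479  -0.3293  0.128 ]
```

Request:
jog_arm([
  {"x": 0.03,"y": 0,"z": -0.015,"wx": 0,"wy": 0,"wz": 0},
  {"x": 0.05,"y": 0,"z": -0.015,"wx": 0,"wy": 0,"wz": 0},
  {"x": 0.07,"y": 0,"z": -0.015,"wx": 0,"wy": 0,"wz": 0},
  {"x": 0.085,"y": 0,"z": -0.015,"wx": 0,"wy": 0,"wz": 0},
  {"x": 0.1,"y": 0,"z": -0.015,"wx": 0,"wy": 0,"wz": 0},
  {"x": 0.115,"y": 0,"z": -0.015,"wx": 0,"wy": 0,"wz": 0},
  {"x": 0.13,"y": 0,"z": -0.015,"wx": 0,"wy": 0,"wz": 0},
  {"x": 0.14,"y": 0,"z": -0.015,"wx": 0,"wy": 0,"wz": 0},
  {"x": 0.15,"y": 0,"z": -0.015,"wx": 0,"wy": 0,"wz": 0},
  {"x": 0.15,"y": 0,"z": -0.015,"wx": 0,"wy": 0,"wz": 0},
])

```text
t: 12.45
eef_pos: [0.5565, -0.3603, 0.1295]
tool_rot: [0.001, 0.865, 0.503, -0.003]
contact_force: [-2.6, -2.9, 1.2]
gripper_width: 0.008
```

Request:
jog_arm([
  {"x": -0.05,"y": 0,"z": 0,"wx": 0,"wy": 0,"wz": 0},
  {"x": -0.08,"y": 0,"z": -0.12,"wx": 0,"wy": 0,"wz": 0},
  {"x": -0.107,"y": -0.1,"z": -0.18,"wx": 0,"wy": 0,"wz": 0},
  {"x": -0.107,"y": -0.3,"z": -0.18,"wx": 0,"wy": 0,"wz": 0},
  {"x": -0.107,"y": -0.5,"z": -0.18,"wx": 0,"wy": 0,"wz": 0},
  {"x": -0.107,"y": -0.7,"z": -0.18,"wx": 0,"wy": 0,"wz": 0},
  {"x": -0.107,"y": -0.876,"z": -0.18,"wx": 0,"wy": 0,"wz": 0},
  {"x": -0.107,"y": -0.876,"z": -0.18,"wx": 0,"wy": 0,"wz": 0},
  {"x": -0.107,"y": -0.876,"z": -0.16,"wx": 0,"wy": 0,"wz": 0},
  {"x": -0.107,"y": -0.876,"z": -0.08,"wx": 0,"wy": 0,"wz": 0},
  {"x": -0.107,"y": -0.876,"z": 0,"wx": 0,"wy": 0,"wz": 0},
  {"x": -0.107,"y": -0.876,"z": 0,"wx": 0,"wy": 0,"wz": 0},
])

```text
t: 13.45
eef_pos: [0.3938, -0.2916, 0.1275]
tool_rot: [-0.001, 0.864, 0.503, -0.003]
contact_force: [0.0, 0.8, 0.1]
gripper_width: 0.001
```

Request:
jog_arm([
  {"x": 0.03,"y": 0,"z": 0,"wx": 0,"wy": 0,"wz": 0},
  {"x": 0.05,"y": 0,"z": 0,"wx": 0,"wy": 0,"wz": 0},
  {"x": 0.07,"y": 0,"z": 0,"wx": 0,"wy": 0,"wz": 0},
  {"x": 0.085,"y": 0,"z": 0,"wx": 0,"wy": 0,"wz": 0},
  {"x": 0.1,"y": 0,"z": 0,"wx": 0,"wy": 0,"wz": 0},
  {"x": 0.115,"y": 0,"z": 0,"wx": 0,"wy": 0,"wz": 0},
  {"x": 0.13,"y": 0,"z": 0,"wx": 0,"wy": 0,"wz": 0},
  {"x": 0.145,"y": 0,"z": 0,"wx": 0,"wy": 0,"wz": 0},
  {"x": 0.145,"y": 0,"z": 0,"wx": 0,"wy": 0,"wz": 0},
])

```text
t: 14.2
eef_pos: [0.4086, -0.2667, 0.1278]
tool_rot: [0.0, 0.865, 0.503, -0.002]
contact_force: [-0.6, -3.7, -0.4]
gripper_width: -0.002
```

Request:
jog_arm([
  {"x": -0.05,"y": 0,"z": 0,"wx": 0,"wy": 0,"wz": 0},
  {"x": -0.08,"y": 0,"z": -0.12,"wx": 0,"wy": 0,"wz": 0},
  {"x": -0.11,"y": 0.1,"z": -0.18,"wx": 0,"wy": 0,"wz": 0},
  {"x": -0.11,"y": 0.3,"z": -0.18,"wx": 0,"wy": 0,"wz": 0},
  {"x": -0.11,"y": 0.5,"z": -0.18,"wx": 0,"wy": 0,"wz": 0},
  {"x": -0.11,"y": 0.7,"z": -0.18,"wx": 0,"wy": 0,"wz": 0},
  {"x": -0.11,"y": 0.874,"z": -0.18,"wx": 0,"wy": 0,"wz": 0},
  {"x": -0.11,"y": 0.874,"z": -0.18,"wx": 0,"wy": 0,"wz": 0},
  {"x": -0.11,"y": 0.874,"z": -0.16,"wx": 0,"wy": 0,"wz": 0},
  {"x": -0.11,"y": 0.874,"z": -0.08,"wx": 0,"wy": 0,"wz": 0},
  {"x": -0.11,"y": 0.874,"z": -0.005,"wx": 0,"wy": 0,"wz": 0},
  {"x": -0.11,"y": 0.874,"z": -0.005,"wx": 0,"wy": 0,"wz": 0},
])

```text
t: 15.2
eef_pos: [0.5462, -0.3707, 0.125]
tool_rot: [-0.003, 0.864, 0.503, -0.004]
contact_force: [-1.1, 1.1, -0.4]
gripper_width: 0.004
```

Request:
jog_arm([
  {"x": 0.03,"y": 0,"z": -0.01,"wx": 0,"wy": 0,"wz": 0},
  {"x": 0.055,"y": 0,"z": -0.01,"wx": 0,"wy": 0,"wz": 0},
  {"x": 0.075,"y": 0,"z": -0.01,"wx": 0,"wy": 0,"wz": 0},
  {"x": 0.09,"y": 0,"z": -0.01,"wx": 0,"wy": 0,"wz": 0},
  {"x": 0.105,"y": 0,"z": -0.01,"wx": 0,"wy": 0,"wz": 0},
  {"x": 0.12,"y": 0,"z": -0.01,"wx": 0,"wy": 0,"wz": 0},
  {"x": 0.135,"y": 0,"z": -0.01,"wx": 0,"wy": 0,"wz": 0},
  {"x": 0.15,"y": 0,"z": -0.01,"wx": 0,"wy": 0,"wz": 0},
  {"x": 0.158,"y": 0,"z": -0.01,"wx": 0,"wy": 0,"wz": 0},
  {"x": 0.158,"y": 0,"z": -0.01,"wx": 0,"wy": 0,"wz": 0},
])

```text
t: 16.03
eef_pos: [0.5619, -0.3433, 0.127]
tool_rot: [-0.003, 0.864, 0.503, -0.004]
contact_force: [-1.2, -2.6, 0.5]
gripper_width: -0.003
```

```bash
python3 w.py w8 wrist scene side; python3 go.py .5335 -.4260 .127 60.6
```

```text
16.0333 [ 0.5619 -0.3433  0.127 ] [-1.2 -2.6  0.5]
wrist near_cup [ 67.7 270.4] 0.93 [ 0.4075 -0.2703  0.136 ]
wrist far_cup [202.8  60.8] 0.73 [ 0.5669 -0.2297  0.136 ]
wrist stop [146.8 152. ] 0.6 [ 0.519  -0.2485  0.136 ]
wrist guide [ 35.2 226.5] 0.9 [ 0.3899 -0.2291  0.128 ]
wrist cover [174.7 275.4] 0.83 [ 0.4825 -0.3116  0.128 ]
scene near_cup [358.3 171.4] 0.64 [ 0.4068 -0.2764  0.136 ]
scene far_cup [324.2 222.2] 0.72 [ 0.5551 -0.356   0.136 ]
scene stop [364.2 210. ] 0.57 [ 0.5189 -0.2643  0.136 ]
scene guide [378.3 168.5] 0.77 [ 0.3896 -0.2253  0.128 ]
scene cover [343.7 199.2] 0.84 [ 0.4855 -0.3117  0.128 ]
side near_cup [364.8 216.5] 0.9 [ 0.4066 -0.2772  0.136 ]
side far_cup [303.1 187.6] 0.64 [ 0.5525 -0.3623  0.136 ]
side stop [306.6 219.5] 0.62 [ 0.5213 -0.2519  0.136 ]
side hood_edge [355.3 181.7] 0.82 [ 0.4371 -0.3863  0.146 ]
side guide [373.7 235.3] 0.6 [ 0.3856 -0.2319  0.128 ]
side cover [330.7 201.2] 0.7 [ 0.4846 -0.3302  0.128 ]
pos [ 0.5619 -0.3433  0.1269] t 17.0833 F [ 0.7 -3.8  0.8] g -0.0005640846538437429
shift [-0.429  0.081  0.   ] turn [-0.003   0.0013 -0.0014]
```

View pics/w8wrist.png

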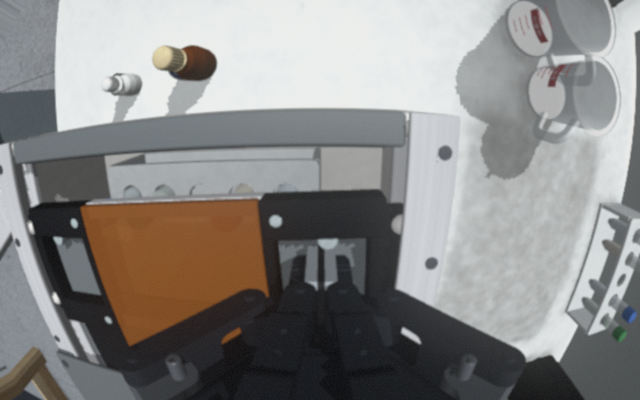

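Request:
jog_arm([
  {"x": -0.05,"y": 0,"z": 0,"wx": 0,"wy": 0,"wz": 0},
  {"x": -0.08,"y": 0,"z": -0.12,"wx": 0,"wy": 0,"wz": 0},
  {"x": -0.108,"y": -0.1,"z": -0.18,"wx": -0.003,"wy": 0.0013,"wz": -0.0014},
  {"x": -0.108,"y": -0.3,"z": -0.18,"wx": -0.003,"wy": 0.0013,"wz": -0.0014},
  {"x": -0.108,"y": -0.5,"z": -0.18,"wx": -0.003,"wy": 0.0013,"wz": -0.0014},
  {"x": -0.108,"y": -0.7,"z": -0.18,"wx": -0.003,"wy": 0.0013,"wz": -0.0014},
  {"x": -0.108,"y": -0.858,"z": -0.18,"wx": -0.003,"wy": 0.0013,"wz": -0.0014},
  {"x": -0.108,"y": -0.858,"z": -0.18,"wx": -0.003,"wy": 0.0013,"wz": -0.0014},
  {"x": -0.108,"y": -0.858,"z": -0.16,"wx": -0.003,"wy": 0.0013,"wz": -0.0014},
  {"x": -0.108,"y": -0.858,"z": -0.08,"wx": -0.003,"wy": 0.0013,"wz": -0.0014},
  {"x": -0.108,"y": -0.858,"z": -0.002,"wx": -0.003,"wy": 0.0013,"wz": -0.0014},
  {"x": -0.108,"y": -0.858,"z": -0.002,"wx": -0.003,"wy": 0.0013,"wz": -0.0014},
])

```text
t: 18.08
eef_pos: [0.4019, -0.2767, 0.1266]
tool_rot: [-0.002, 0.863, 0.505, -0.0]
contact_force: [-0.3, 0.9, -0.0]
gripper_width: 0.006
```

Request:
jog_arm([
  {"x": 0.03,"y": 0,"z": 0,"wx": 0,"wy": 0,"wz": 0},
  {"x": 0.05,"y": 0,"z": 0,"wx": 0,"wy": 0,"wz": 0},
  {"x": 0.07,"y": 0,"z": 0,"wx": 0,"wy": 0,"wz": 0},
  {"x": 0.085,"y": 0,"z": 0,"wx": 0,"wy": 0,"wz": 0},
  {"x": 0.1,"y": 0,"z": 0,"wx": 0,"wy": 0,"wz": 0},
  {"x": 0.115,"y": 0,"z": 0,"wx": 0,"wy": 0,"wz": 0},
  {"x": 0.13,"y": 0,"z": 0,"wx": 0,"wy": 0,"wz": 0},
  {"x": 0.145,"y": 0,"z": 0,"wx": 0,"wy": 0,"wz": 0},
  {"x": 0.145,"y": 0,"z": 0,"wx": 0,"wy": 0,"wz": 0},
])

```text
t: 18.83
eef_pos: [0.4166, -0.2517, 0.127]
tool_rot: [-0.001, 0.863, 0.505, -0.0]
contact_force: [-0.3, -1.8, 0.1]
gripper_width: 0.0
```

Request:
jog_arm([
  {"x": -0.05,"y": 0,"z": 0,"wx": 0,"wy": 0,"wz": 0},
  {"x": -0.08,"y": 0,"z": -0.12,"wx": 0,"wy": 0,"wz": 0},
  {"x": -0.107,"y": 0.1,"z": -0.18,"wx": 0,"wy": 0,"wz": 0},
  {"x": -0.107,"y": 0.3,"z": -0.18,"wx": 0,"wy": 0,"wz": 0},
  {"x": -0.107,"y": 0.5,"z": -0.18,"wx": 0,"wy": 0,"wz": 0},
  {"x": -0.107,"y": 0.7,"z": -0.18,"wx": 0,"wy": 0,"wz": 0},
  {"x": -0.107,"y": 0.875,"z": -0.18,"wx": 0,"wy": 0,"wz": 0},
  {"x": -0.107,"y": 0.875,"z": -0.18,"wx": 0,"wy": 0,"wz": 0},
  {"x": -0.107,"y": 0.875,"z": -0.16,"wx": 0,"wy": 0,"wz": 0},
  {"x": -0.107,"y": 0.875,"z": -0.08,"wx": 0,"wy": 0,"wz": 0},
  {"x": -0.107,"y": 0.875,"z": -0.005,"wx": 0,"wy": 0,"wz": 0},
  {"x": -0.107,"y": 0.875,"z": -0.005,"wx": 0,"wy": 0,"wz": 0},
])

```text
t: 19.83
eef_pos: [0.5551, -0.3546, 0.1242]
tool_rot: [-0.004, 0.863, 0.505, -0.002]
contact_force: [-0.7, 0.4, -0.4]
gripper_width: 0.002
```

Request:
jog_arm([
  {"x": 0.03,"y": 0.015,"z": -0.01,"wx": 0,"wy": 0,"wz": 0},
  {"x": 0.05,"y": 0.015,"z": -0.01,"wx": 0,"wy": 0,"wz": 0},
  {"x": 0.07,"y": 0.015,"z": -0.01,"wx": 0,"wy": 0,"wz": 0},
  {"x": 0.085,"y": 0.015,"z": -0.01,"wx": 0,"wy": 0,"wz": 0},
  {"x": 0.1,"y": 0.015,"z": -0.01,"wx": 0,"wy": 0,"wz": 0},
  {"x": 0.115,"y": 0.015,"z": -0.01,"wx": 0,"wy": 0,"wz": 0},
  {"x": 0.13,"y": 0.015,"z": -0.01,"wx": 0,"wy": 0,"wz": 0},
  {"x": 0.14,"y": 0.015,"z": -0.01,"wx": 0,"wy": 0,"wz": 0},
  {"x": 0.15,"y": 0.015,"z": -0.01,"wx": 0,"wy": 0,"wz": 0},
  {"x": 0.15,"y": 0.015,"z": -0.01,"wx": 0,"wy": 0,"wz": 0},
])

```text
t: 20.67
eef_pos: [0.5726, -0.3298, 0.1263]
tool_rot: [-0.004, 0.863, 0.505, -0.002]
contact_force: [-1.8, -2.1, 1.2]
gripper_width: -0.0
```

```bash
python3 w.py w9 wrist; python3 go.py .5335 -.4260 .127 60.6
```

```text
20.6667 [ 0.5726 -0.3298  0.1263] [-1.8 -2.1  1.2]
wrist stop [143.3 186.6] 0.91 [ 0.5168 -0.2481  0.136 ]
wrist hood_edge [230.5 198. ] 0.72 [ 0.5592 -0.2753  0.146 ]
wrist guide [ 32.7 225. ] 0.72 [ 0.3989 -0.2143  0.128 ]
wrist cover [172.1 275.6] 0.9 [ 0.4919 -0.2976  0.128 ]
pos [ 0.5726 -0.3298  0.1262] t 21.0167 F [-0.9 -3.1  0.4] g -0.0015036339383159866
shift [-0.515  0.065 -0.005] turn [-0.0029 -0.0004  0.0002]
```

Request:
jog_arm([
  {"x": -0.05,"y": 0,"z": 0,"wx": 0,"wy": 0,"wz": 0},
  {"x": -0.08,"y": 0,"z": -0.12,"wx": 0,"wy": 0,"wz": 0},
  {"x": -0.107,"y": -0.1,"z": -0.18,"wx": -0.003,"wy": 0,"wz": 0},
  {"x": -0.107,"y": -0.3,"z": -0.18,"wx": -0.003,"wy": 0,"wz": 0},
  {"x": -0.107,"y": -0.5,"z": -0.18,"wx": -0.003,"wy": 0,"wz": 0},
  {"x": -0.107,"y": -0.7,"z": -0.18,"wx": -0.003,"wy": 0,"wz": 0},
  {"x": -0.107,"y": -0.87,"z": -0.18,"wx": -0.003,"wy": 0,"wz": 0},
  {"x": -0.107,"y": -0.87,"z": -0.18,"wx": -0.003,"wy": 0,"wz": 0},
  {"x": -0.107,"y": -0.87,"z": -0.16,"wx": -0.003,"wy": 0,"wz": 0},
  {"x": -0.107,"y": -0.87,"z": -0.08,"wx": -0.003,"wy": 0,"wz": 0},
  {"x": -0.107,"y": -0.87,"z": -0.005,"wx": -0.003,"wy": 0,"wz": 0},
  {"x": -0.107,"y": -0.87,"z": -0.005,"wx": -0.003,"wy": 0,"wz": 0},
])

```text
t: 22.02
eef_pos: [0.4102, -0.2628, 0.1264]
tool_rot: [-0.002, 0.863, 0.505, 0.0]
contact_force: [-0.2, 0.6, -0.9]
gripper_width: 0.003
```

Request:
jog_arm([
  {"x": 0.03,"y": 0,"z": 0,"wx": 0,"wy": 0,"wz": 0},
  {"x": 0.05,"y": 0,"z": 0,"wx": 0,"wy": 0,"wz": 0},
  {"x": 0.07,"y": 0,"z": 0,"wx": 0,"wy": 0,"wz": 0},
  {"x": 0.085,"y": 0,"z": 0,"wx": 0,"wy": 0,"wz": 0},
  {"x": 0.1,"y": 0,"z": 0,"wx": 0,"wy": 0,"wz": 0},
  {"x": 0.115,"y": 0,"z": 0,"wx": 0,"wy": 0,"wz": 0},
  {"x": 0.125,"y": 0,"z": 0,"wx": 0,"wy": 0,"wz": 0},
  {"x": 0.135,"y": 0,"z": 0,"wx": 0,"wy": 0,"wz": 0},
  {"x": 0.135,"y": 0,"z": 0,"wx": 0,"wy": 0,"wz": 0},
])

```text
t: 22.77
eef_pos: [0.4237, -0.24, 0.1269]
tool_rot: [-0.001, 0.863, 0.505, 0.0]
contact_force: [0.1, -4.2, -0.1]
gripper_width: 0.004
```

```bash
python3 w.py w10 wrist; python3 go.py .5335 -.4260 .127 60.6
```

```text
22.7667 [ 0.4237 -0.24    0.1269] [ 0.1 -4.2 -0.1]
wrist near_cup [575.4 268.2] 0.31 [ 0.5659 -0.3318  0.136 ]
wrist far_cup [575.7 267.5] 0.6 [ 0.5661 -0.3312  0.136 ]
wrist stop [494.9 198.1] 0.7 [ 0.5184 -0.2496  0.136 ]
wrist guide [250.1 222.4] 0.7 [ 0.4039 -0.2027  0.128 ]
wrist cover [469.3 275.6] 0.74 [ 0.4927 -0.2916  0.128 ]
pos [ 0.4234 -0.2397  0.1266] t 23.1167 F [-0.2 -4.8  2.4] g -0.001237122884264752
shift [-0.542  0.937 -0.005] turn [-0.0007 -0.0006  0.0002]
```

View pics/w10wrist.png

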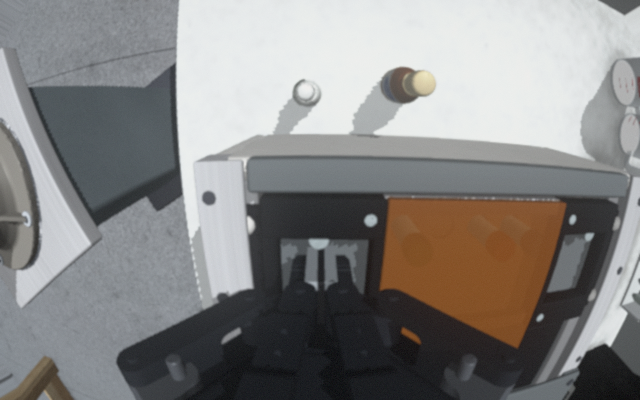

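Request:
jog_arm([
  {"x": -0.05,"y": 0,"z": 0,"wx": 0,"wy": 0,"wz": 0},
  {"x": -0.08,"y": 0,"z": -0.12,"wx": 0,"wy": 0,"wz": 0},
  {"x": -0.095,"y": 0.1,"z": -0.18,"wx": 0,"wy": 0,"wz": 0},
  {"x": -0.095,"y": 0.3,"z": -0.18,"wx": 0,"wy": 0,"wz": 0},
  {"x": -0.095,"y": 0.5,"z": -0.18,"wx": 0,"wy": 0,"wz": 0},
  {"x": -0.095,"y": 0.7,"z": -0.18,"wx": 0,"wy": 0,"wz": 0},
  {"x": -0.095,"y": 0.885,"z": -0.18,"wx": 0,"wy": 0,"wz": 0},
  {"x": -0.095,"y": 0.885,"z": -0.18,"wx": 0,"wy": 0,"wz": 0},
  {"x": -0.095,"y": 0.885,"z": -0.16,"wx": 0,"wy": 0,"wz": 0},
  {"x": -0.095,"y": 0.885,"z": -0.08,"wx": 0,"wy": 0,"wz": 0},
  {"x": -0.095,"y": 0.885,"z": -0.008,"wx": 0,"wy": 0,"wz": 0},
  {"x": -0.095,"y": 0.885,"z": -0.008,"wx": 0,"wy": 0,"wz": 0},
])

```text
t: 24.12
eef_pos: [0.5651, -0.3412, 0.1242]
tool_rot: [-0.005, 0.863, 0.505, -0.001]
contact_force: [-2.1, 0.4, -0.1]
gripper_width: 0.002
```

Request:
jog_arm([
  {"x": 0.03,"y": 0,"z": -0.01,"wx": 0,"wy": 0,"wz": 0},
  {"x": 0.05,"y": 0,"z": -0.01,"wx": 0,"wy": 0,"wz": 0},
  {"x": 0.065,"y": 0,"z": -0.01,"wx": 0,"wy": 0,"wz": 0},
  {"x": 0.075,"y": 0,"z": -0.01,"wx": 0,"wy": 0,"wz": 0},
  {"x": 0.085,"y": 0,"z": -0.01,"wx": 0,"wy": 0,"wz": 0},
  {"x": 0.095,"y": 0,"z": -0.01,"wx": 0,"wy": 0,"wz": 0},
  {"x": 0.105,"y": 0,"z": -0.01,"wx": 0,"wy": 0,"wz": 0},
  {"x": 0.105,"y": 0,"z": -0.01,"wx": 0,"wy": 0,"wz": 0},
])

```text
t: 24.78
eef_pos: [0.5753, -0.3238, 0.1266]
tool_rot: [-0.004, 0.863, 0.505, -0.002]
contact_force: [-1.6, -3.0, 1.4]
gripper_width: 0.002
```

Request:
jog_arm([
  {"x": 0.007,"y": 0,"z": 0,"wx": 0,"wy": 0,"wz": 0},
  {"x": 0.015,"y": 0,"z": 0,"wx": 0,"wy": 0,"wz": 0},
  {"x": 0.02,"y": 0,"z": 0,"wx": 0,"wy": 0,"wz": 0},
])

```text
t: 25.03
eef_pos: [0.5755, -0.3235, 0.1265]
tool_rot: [-0.003, 0.864, 0.504, -0.004]
contact_force: [-5.7, -9.4, 2.2]
gripper_width: -0.0
```

Request:
jog_arm([
  {"x": -0.05,"y": 0,"z": 0,"wx": 0,"wy": 0,"wz": 0},
  {"x": -0.08,"y": 0,"z": -0.12,"wx": 0,"wy": 0,"wz": 0},
  {"x": -0.09,"y": -0.1,"z": -0.18,"wx": -0.003,"wy": 0,"wz": 0},
  {"x": -0.09,"y": -0.3,"z": -0.18,"wx": -0.003,"wy": 0,"wz": 0},
  {"x": -0.09,"y": -0.5,"z": -0.18,"wx": -0.003,"wy": 0,"wz": 0},
  {"x": -0.09,"y": -0.7,"z": -0.18,"wx": -0.003,"wy": 0,"wz": 0},
  {"x": -0.09,"y": -0.868,"z": -0.18,"wx": -0.003,"wy": 0,"wz": 0},
  {"x": -0.09,"y": -0.868,"z": -0.18,"wx": -0.003,"wy": 0,"wz": 0},
  {"x": -0.09,"y": -0.868,"z": -0.16,"wx": -0.003,"wy": 0,"wz": 0},
  {"x": -0.09,"y": -0.868,"z": -0.08,"wx": -0.003,"wy": 0,"wz": 0},
  {"x": -0.09,"y": -0.868,"z": -0.005,"wx": -0.003,"wy": 0,"wz": 0},
  {"x": -0.09,"y": -0.868,"z": -0.005,"wx": -0.003,"wy": 0,"wz": 0},
])

```text
t: 26.03
eef_pos: [0.4155, -0.2531, 0.1269]
tool_rot: [-0.001, 0.864, 0.504, -0.002]
contact_force: [0.1, 0.7, 0.0]
gripper_width: 0.003
```

Request:
jog_arm([
  {"x": 0.03,"y": 0,"z": 0,"wx": 0,"wy": 0,"wz": 0},
  {"x": 0.05,"y": 0,"z": 0,"wx": 0,"wy": 0,"wz": 0},
  {"x": 0.065,"y": 0,"z": 0,"wx": 0,"wy": 0,"wz": 0},
  {"x": 0.075,"y": 0,"z": 0,"wx": 0,"wy": 0,"wz": 0},
  {"x": 0.085,"y": 0,"z": 0,"wx": 0,"wy": 0,"wz": 0},
  {"x": 0.093,"y": 0,"z": 0,"wx": 0,"wy": 0,"wz": 0},
  {"x": 0.1,"y": 0,"z": 0,"wx": 0,"wy": 0,"wz": 0},
  {"x": 0.1,"y": 0,"z": 0,"wx": 0,"wy": 0,"wz": 0},
])

```text
t: 26.7
eef_pos: [0.4248, -0.2378, 0.1274]
tool_rot: [0.001, 0.864, 0.503, -0.002]
contact_force: [-2.8, -6.3, 2.0]
gripper_width: -0.002
```

Request:
jog_arm([
  {"x": 0.006,"y": 0,"z": 0,"wx": 0,"wy": 0,"wz": 0},
  {"x": 0.012,"y": 0,"z": 0,"wx": 0,"wy": 0,"wz": 0},
  {"x": 0.015,"y": 0,"z": 0,"wx": 0,"wy": 0,"wz": 0},
])

```text
t: 26.95
eef_pos: [0.4249, -0.2376, 0.1276]
tool_rot: [0.001, 0.865, 0.502, -0.004]
contact_force: [-4.1, -8.7, 1.6]
gripper_width: -0.001
```

Request:
jog_arm([
  {"x": -0.05,"y": 0,"z": 0,"wx": 0,"wy": 0,"wz": 0},
  {"x": -0.06,"y": 0,"z": -0.15,"wx": 0,"wy": 0,"wz": 0},
  {"x": -0.06,"y": 0.15,"z": -0.3,"wx": 0,"wy": 0,"wz": 0},
  {"x": -0.06,"y": 0.3,"z": -0.4,"wx": 0,"wy": 0,"wz": 0},
  {"x": -0.06,"y": 0.43,"z": -0.5,"wx": 0,"wy": 0,"wz": 0},
  {"x": -0.06,"y": 0.43,"z": -0.5,"wx": 0,"wy": 0,"wz": 0},
  {"x": -0.06,"y": 0.43,"z": -0.5,"wx": 0,"wy": 0,"wz": 0},
  {"x": -0.06,"y": 0.43,"z": -0.5,"wx": 0,"wy": 0,"wz": 0},
])

```text
t: 27.62
eef_pos: [0.4932, -0.2893, 0.2266]
tool_rot: [0.0, 0.865, 0.502, -0.004]
contact_force: [0.1, -0.2, -0.5]
gripper_width: 0.002
```

```bash
python3 w.py w11 wrist; python3 -c "
import cv2
i=cv2.imread('pics/w11wrist.png');cv2.imwrite('pics/v11.png',cv2.resize(i[80:290,170:500],None,fx=2.4,fy=2.4,interpolation=2))"
```

```text
27.6167 [ 0.4932 -0.2893  0.2266] [ 0.1 -0.2 -0.5]
wrist near_cup [219.  200.8] 0.71 [ 0.4222 -0.2441  0.136 ]
wrist far_cup [427.3 202.5] 0.7 [ 0.57  -0.33   0.136]
wrist stop [324.7 145.7] 0.57 [ 0.5191 -0.2493  0.136 ]
wrist hood_edge [323.2 321.1] 0.78 [ 0.4412 -0.3851  0.146 ]
wrist guide [179.2 164.7] 0.87 [ 0.4056 -0.2008  0.128 ]
wrist cover [322.  200.4] 0.97 [ 0.4954 -0.2887  0.128 ]
```

View pics/v11.png

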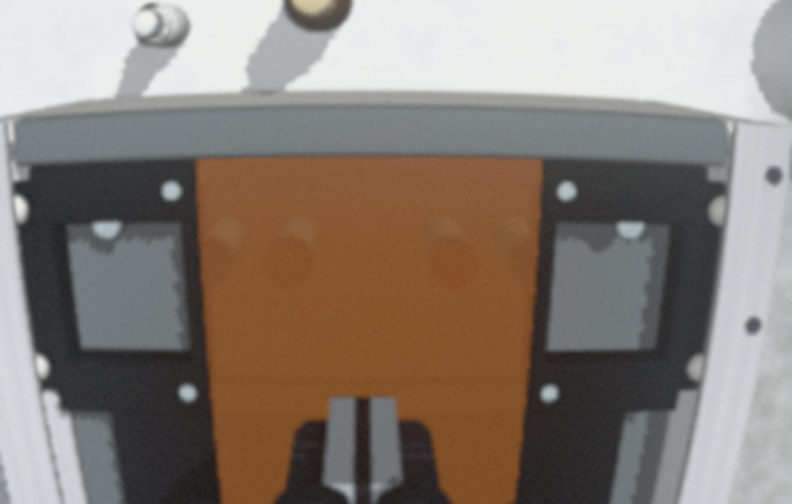

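```bash
python3 go.py .5675 -.3383 .127 60.6
```

```text
pos [ 0.4937 -0.2898  0.2272] t 27.9667 F [ 0.  -0.6  0.4] g 0.0005452216175490817
shift [-0.024  0.442  0.5  ] turn [-0.0007  0.0025 -0.0016]
```

Request:
jog_arm([
  {"x": -0.024,"y": 0.2,"z": 0.1,"wx": -0.0007,"wy": 0.0025,"wz": -0.0016},
  {"x": -0.024,"y": 0.35,"z": 0.2,"wx": -0.0007,"wy": 0.0025,"wz": -0.0016},
  {"x": -0.024,"y": 0.442,"z": 0.3,"wx": -0.0007,"wy": 0.0025,"wz": -0.0016},
  {"x": -0.024,"y": 0.442,"z": 0.35,"wx": -0.0007,"wy": 0.0025,"wz": -0.0016},
  {"x": -0.024,"y": 0.442,"z": 0.42,"wx": -0.0007,"wy": 0.0025,"wz": -0.0016},
  {"x": -0.024,"y": 0.442,"z": 0.49,"wx": -0.0007,"wy": 0.0025,"wz": -0.0016},
  {"x": -0.024,"y": 0.442,"z": 0.49,"wx": -0.0007,"wy": 0.0025,"wz": -0.0016},
  {"x": 0.01,"y": 0.442,"z": 0.49,"wx": -0.0007,"wy": 0.0025,"wz": -0.0016},
  {"x": 0.03,"y": 0.442,"z": 0.49,"wx": -0.0007,"wy": 0.0025,"wz": -0.0016},
  {"x": 0.04,"y": 0.442,"z": 0.49,"wx": -0.0007,"wy": 0.0025,"wz": -0.0016},
  {"x": 0.05,"y": 0.442,"z": 0.49,"wx": -0.0007,"wy": 0.0025,"wz": -0.0016},
  {"x": 0.05,"y": 0.442,"z": 0.49,"wx": -0.0007,"wy": 0.0025,"wz": -0.0016},
])

```text
t: 28.97
eef_pos: [0.5756, -0.3248, 0.1299]
tool_rot: [0.001, 0.863, 0.505, 0.0]
contact_force: [1.0, 0.1, -0.4]
gripper_width: -0.001
```

Request:
jog_arm([
  {"x": 0.005,"y": 0,"z": 0.01,"wx": 0,"wy": 0,"wz": 0},
  {"x": 0.01,"y": 0,"z": 0.01,"wx": 0,"wy": 0,"wz": 0},
  {"x": 0.015,"y": 0,"z": 0.01,"wx": 0,"wy": 0,"wz": 0},
  {"x": 0.02,"y": 0,"z": 0.01,"wx": 0,"wy": 0,"wz": 0},
  {"x": 0.02,"y": 0,"z": 0.01,"wx": 0,"wy": 0,"wz": 0},
])

```text
t: 29.38
eef_pos: [0.5764, -0.324, 0.1281]
tool_rot: [0.001, 0.864, 0.504, -0.001]
contact_force: [-2.7, -5.9, 2.3]
gripper_width: -0.003
```

Request:
jog_arm([
  {"x": -0.05,"y": 0,"z": 0,"wx": 0,"wy": 0,"wz": 0},
  {"x": -0.06,"y": 0,"z": -0.15,"wx": 0,"wy": 0,"wz": 0},
  {"x": -0.06,"y": -0.15,"z": -0.3,"wx": 0,"wy": 0,"wz": 0},
  {"x": -0.06,"y": -0.3,"z": -0.45,"wx": 0,"wy": 0,"wz": 0},
  {"x": -0.06,"y": -0.44,"z": -0.6,"wx": 0,"wy": 0,"wz": 0},
  {"x": -0.06,"y": -0.44,"z": -0.6,"wx": 0,"wy": 0,"wz": 0},
  {"x": -0.06,"y": -0.44,"z": -0.6,"wx": 0,"wy": 0,"wz": 0},
  {"x": -0.06,"y": -0.44,"z": -0.6,"wx": 0,"wy": 0,"wz": 0},
])

```text
t: 30.05
eef_pos: [0.4938, -0.291, 0.2479]
tool_rot: [0.002, 0.864, 0.504, -0.001]
contact_force: [-0.1, -0.3, -0.1]
gripper_width: -0.002
```

```bash
python3 w.py w12 wrist; python3 -c "
import cv2
i=cv2.imread('pics/w12wrist.png');cv2.imwrite('pics/v12.png',cv2.resize(i[100:220,180:470],None,fx=2.7,fy=2.7,interpolation=2))"
```

```text
30.05 [ 0.4938 -0.291   0.2479] [-0.1 -0.3 -0.1]
wrist near_cup [226.2 193. ] 0.91 [ 0.4244 -0.2453  0.136 ]
wrist far_cup [416.4 193.7] 0.72 [ 0.5694 -0.3279  0.136 ]
wrist stop [320.7 143.4] 0.91 [ 0.5173 -0.2494  0.136 ]
wrist hood_edge [417.1 195.1] 0.74 [ 0.5681 -0.3252  0.146 ]
wrist cover [317.6 194.1] 0.9 [ 0.4926 -0.2879  0.128 ]
```

View pics/v12.png

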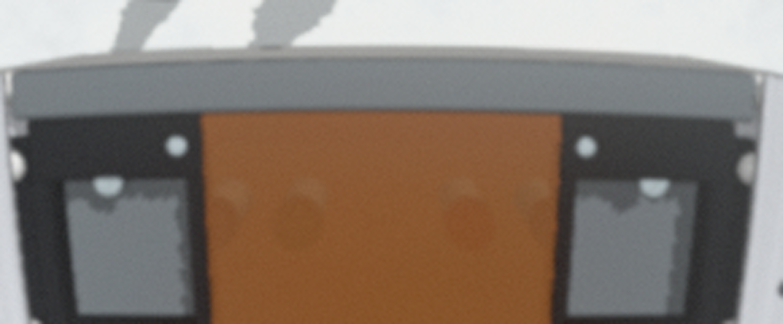

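```bash
python3 -c "
from station import bot;print(bot.hand_in())"
```

```text
the job is handed in; nothing more can be done
None
```

The amber cover is shut against its stop at both ends, and I handed the job in at about 30 s of the 67 s allowed. `hand_in` gives no verdict.

I walked it home by pushing the steel bars in the near and far cups in turn. The highest reading at the end of a move was about 11 to 12 N. It jammed once, on the first near push. I stopped there and brought the far end up before going on.

- **Push checks:** Both ends were blocked at about 10 N. A second far push stopped at the same place as before.
- **Last picture:** The leading edge is flush with the stop bar along its whole width, with no visible gap. The arm is clear of the cover and reads no contact force.
- **Disagreement:** The two end positions differed by about 0.9 mm over 176 mm in my estimate of the box's axes. I put that down to my angle estimate being off by about 0.3°, since the picture shows no skew.
- **Not rechecked:** I never measured the bottle, vial and dish again. The arm stayed over or inside the box throughout, and the bottle and vial still stood in place in a late picture.

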